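# Cover a watch on the vacuum leak tester and hold the piston drawn to the test mark

### The job

The watch on the leak tester's stage is due its vacuum test. Lift the clear bell with the brass knob from the bench, lower it squarely over the watch onto the tester's black seal ring and let go of it; then draw the tester's piston out by its upright black grip until the yellow pointer stands at the red mark. The piston springs back when released, so finish while still gripping it and holding it at the mark; keep the watch on its stage, do not shift the red mark and leave the other things on the bench alone.

Things in the scene. Friction and masses are not known exactly. Their poses are not given: they have to be found in the camera images.
- tester: grey leak tester, 284 x 116 mm, fixed to the bench. Origin: centre of its underside; x along its length to the seal plate, y to its scale edge, z up. From the +x end: round seal plate (106 mm across, centre x = 78, y = 0 mm); pump barrel (33 mm thick, along x at y = -10, top 53 mm above the bench), on it a gauge (36 mm across, centre x = -8, y = -9, top 77 mm high); the grip, drawn out along -x
- seat (a point): centre of the tester's black seal ring, at its top face 23.5 mm above the bench; axes as the tester's. Inside the ring stands a round centring stage of 72 mm diameter, 7.5 mm higher than the ring, its top edge chamfered 2.5 mm; the bell goes over the stage with 2.5 mm play all round and stands with its rim on the ring
- watch: steel watch head without strap, blue dial, 34 mm across (42 mm over the lugs), 10 mm high, lying loose dial up near the middle of the stage, any way round. Origin: centre of its underside, on the stage 7.5 mm above the seat
- bell: clear bell, open below, outside diameter 90 mm at its black rim, bore 77 mm, inside height 44 mm, about 0.16 kg, with a round brass knob on top; it stands rim down on the bench. Origin: centre of its rim's underside; z up
- bell_knob (a point): middle of the bell's brass knob, 73.5 mm above the bell's rim: the knob is 25 mm in diameter, 16 mm high (65 to 82 mm above the rim); the bell's shoulder below it is 60 mm above the rim
- piston (a joint): how far the tester's piston is drawn out along the tester's -x, in m: 0 fully home (where it starts and springs back to), 0.055 end stop. The spring pulls back with about 4 N at home, rising by 1.8 N a centimetre
- piston_grip (a point): grasping point on the axis of the piston's black upright grip, 82 mm above the bench; moves with the piston, axes as the tester's. The grip is a vertical cylinder of 18 to 22 mm diameter, free from 47 to 105 mm above the bench, and stands 21 mm outward of the barrel's end cap when home
- pointer (a point): tip of the yellow pointer, moves with the piston; axes as the tester's
- test_mark (a joint): place of the red mark on the scale, in m: the value of joint piston at which the pointer stands exactly at the mark; between 0.022 and 0.042. The mark is a friction clip
- mark (a point): middle of the red mark clip (5 mm wide) on the white scale; axes as the tester's. The pointer stands at the mark when their x in the tester's frame agree
- notebook: small notebook, 62 x 88 x 12 mm, lying behind the tester; bystander
- air_blower: blue rubber air blower, 82 x 54 x 52 mm, at the back left of the tester; bystander
- marker: fat marker with a dark green cap, 120 mm long, lying at the front right; bystander
- loupe: black eye loupe, 32 mm across, 28 mm high, at the right; bystander
- rodico_pot: small red and white pot, 22 mm across, 18 mm high, behind the tester; bystander
- dome3: empty clear dust dome, 87 mm across, with a clear knob and no black rim, at the back left; bystander, not the bell
There are look-alikes about, which are no part of the job. What is shaped like the bell but turquoise is not meant.

How it is judged:
By the outcome, as a careful person would: the job done as asked, in the order asked, and still so for the second after the job is handed in, while the arm keeps its last pose, push and grip.
It also fails if it takes over 54 s, if anything falls off the work surface, if the arm or the gripper's body presses on something with over 40 N, if the wrist force passes 120 N, or if a joint passes its speed limit or range.

### The arm

A 6-joint arm with a two-finger parallel gripper is mounted at the origin on a cart in front of the work surface, level with it; the furniture and walls round the work are solid. World frame = base frame: x ahead of the robot, y to its left, z up, the work surface at z = 0. Lengths are in mm, angles in rad, forces in N, time in s.
With the tool pointing down it reaches from about 325 to 775 mm from the base axis. Payload 5.5 kg.
Tool frame: the origin (TCP) lies midway between the tips of the shut fingers; the grasp point (between the pads) lies 19 mm behind it; z points along the fingers, y is the line along which they close (so a half turn about z gives the same grasp; the last joint's range is limited). The gripper opens to 85 mm and grips with 20 to 120 N. Pads are 22 mm wide; open, the fingers measure 114 mm over their backs; the gripper's body (76 mm by 85 mm) begins 54 mm behind the grasp point. The pads swing forward as they close: fully open they stand 13 mm farther back than shut.
Start: joints at [-1.269, 0.091, 1.231, -0, 1.82, -0.057], TCP at [210.691, -561.806, 231.275] pointing down, gripper open.
Joint ranges: [-2.87, 2.87], [-0.86, 2.18], [0.17, 2.46], [-1.51, 4.65], [0.06, 2.69], [-2.65, 2.65]. Speed limits (rad/s): [2.57, 2.57, 3.01, 3.14, 3.14, 3.14].

### API

Orientations are given as [roll, pitch, yaw] about the fixed x, y, z axes, in that order (R = Rz(yaw) Ry(pitch) Rx(roll)).
In Python, from station import status, vision, ticket gives the robot as it stands.
- The arm moves only by the tool apply_moves, never from a script. Its argument "deltas" is a list of rows, each a list of 3 entries, a list of its own where there are three numbers: the opening, from -1 (shut) to 1 (fully open), then the shift along the tool's x, y, z in mm, then the turn about the tool's z in rad. In form: [[fingers, [tx, ty, tz], turn], ...]. A call has 1 to 20 rows; each row shifts and turns the commanded pose from where the row before left it, along the tool's axes as they then stand; what a row does not reach is not made up. A row lasts 1/12 s, in which the tool goes at most 41.7 mm and 7.16 degrees, less where a joint would pass 70% of its speed; a pose out of reach is approached as far as the arm can. A call with a gripper value outside its range is refused whole. The fingers move at their own pace and stop on an object; "force" is the grip in N (left out, the last holds). Time passes only in rows, so rows that do not move let the fingers close. It gives the time, the measured TCP pose, the force, the opening and the grip force at its end, in the units of the state.
- status.observe(): the state, without advancing time (a new reading comes with each control period).
- vision.grab_frame(name): name is "scene" or "top" or "wrist"; returns a dict with "pixels" (384x512x3 uint8, blue, green, red), "depth" (384x512 float32, mm along the optical axis (not along the pixel's ray), 0 where there is no reading), "fovy" (degrees; the focal length in pixels is half the picture's height over the tangent of half this angle, whatever the lens; pixels are square), "cx", "cy" (the principal point, pixels), "R" (3x3) and "t" (3): a world point X has camera coordinates R X + t. Camera axes: x right, y down, z forward; pixel columns grow to the right and rows downward; lengths in mm; the calibration is good to about 2 mm. The wrist camera is an equidistant fisheye: a pixel r from the principal point sees the ray r / f radians off the axis. A picture is of the moment at which its call begins.
- ticket.hand_in(): hands the job in; it is judged then, once.
The state is a dict: "time_s": time; "q": joint angles; "dq": joint speeds; "joint_efforts": joint torques, N m; "ee_pos": TCP position; "tool_rot": TCP orientation; "wrist_force": force on the tool from outside, world axes, zero at the start; "ft_torque": the same for the moment, N m; "grip_width": finger opening in mm; "finger_force": force on a finger pad.
Only numpy, scipy, OpenCV 4.12 (cv2) and the standard library are available. Lean on these libraries where they do the work, as an engineer would, in place of code of your own. Each camera call takes 0.05 s, during which the arm holds its last target. There are 200 camera calls.

## Working session

There is one attempt and no reset: what is moved stays moved. The work goes in short steps, Python scripts to look and compute and a tool call to move; the robot and the scene stay as the last step left them, time stands still between calls to the robot, and variables do not carry over. Pictures are saved under pics/ and viewed, at most 12 in all, crops included, and the job is handed in when it is done.

Besides the shell and the picture viewer there is one more tool, called after "Request:" in YAML: its name, and indented under it one key for each argument. apply_moves: Moves the arm, as the interface text tells. Its arguments: {"type":"object","properties":{"deltas":{"type":"array","items":{"type":"array"}},"force":{"type":"number"}},"required":["deltas"]}

```bash
mkdir -p pics; cat > h.py <<'E'
import numpy as np,cv2,pickle
from station import status,vision,ticket
def grab(n):
    f=vision.grab_frame(n); pickle.dump(f,open(f'pics/{n}.pkl','wb')); return f
def load(n): return pickle.load(open(f'pics/{n}.pkl','rb'))
def ray(f,u,v):
    R=np.array(f['R']);t=np.array(f['t']);F=192/np.tan(np.radians(f['fovy'])/2)
    return -R.T@t, R.T@np.array([(u-f['cx'])/F,(v-f['cy'])/F,1])
def onz(f,u,v,z):
    c,d=ray(f,u,v); return c+d*(z-c[2])/d[2]
def proj(f,X):
    F=192/np.tan(np.radians(f['fovy'])/2);p=np.array(f['R'])@X+np.array(f['t']); return F*p[:2]/p[2]+[f['cx'],f['cy']]
E
python3 - <<'E'
from h import *
for n in('scene','top'):
    f=grab(n); cv2.imwrite(f'pics/{n}1.png',cv2.resize(f['pixels'],(800,600),interpolation=cv2.INTER_CUBIC)); print(n,f['fovy'],f['cx'],f['cy'],ray(f,256,192))
print(status.observe())
E
```

```text
scene 47.54953716898777 255.34251578971066 186.22763223630034 (array([-660.89046453, -644.79868054,  718.66363628]), array([ 0.77967374,  0.43836673, -0.44734904]))
top 51.01461475108623 258.3879397026573 189.8658305561055 (array([ 225.04878276,   12.02661963, 1472.44071759]), array([ 0.19713496, -0.00526155, -0.98039455]))
{'time_s': 0.1, 'q': array([-1.26871116e+00,  9.17910970e-02,  1.23182046e+00,  1.51564802e-05,
        1.81980657e+00, -5.66888824e-02]), 'dq': array([ 1.75242198e-04, -1.21839600e-03, -8.47590215e-04,  9.21456413e-06,
       -7.93295227e-04,  4.09126987e-04]), 'joint_efforts': array([ 3.36195757e-03, -4.60218251e+01, -4.19217753e+01, -6.37744620e-05,
        1.06318924e-02, -2.22167394e-06]), 'ee_pos': array([ 210.60469385, -561.53485324,  230.22838383]), 'tool_rot': array([-3.13977094e+00, -1.18101164e-04,  3.58777661e-01]), 'wrist_force': array([ 0.54506127,  0.53772295, -0.08979157]), 'ft_torque': array([-0.00280496,  0.01269422, -0.02097843]), 'finger_force': 0.0, 'grip_width': 85.29861227655469}
```

View pics/scene1.png

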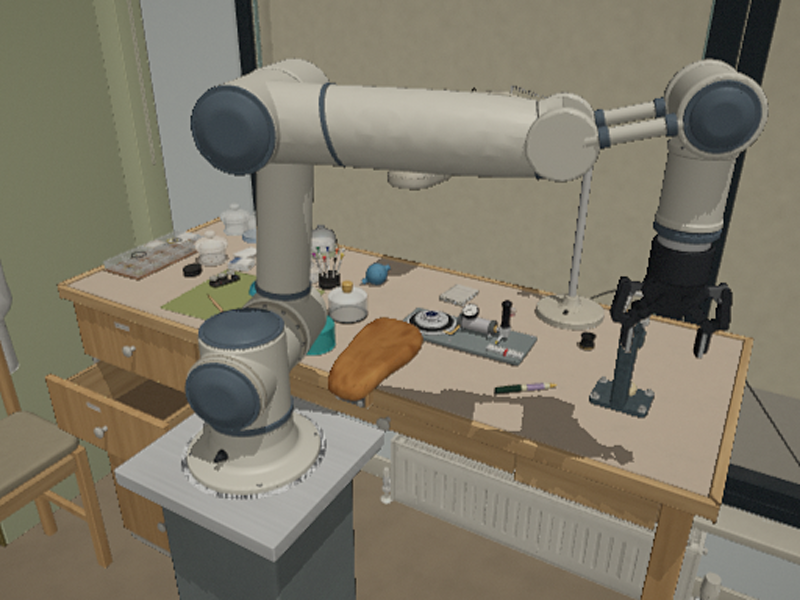

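View pics/top1.png

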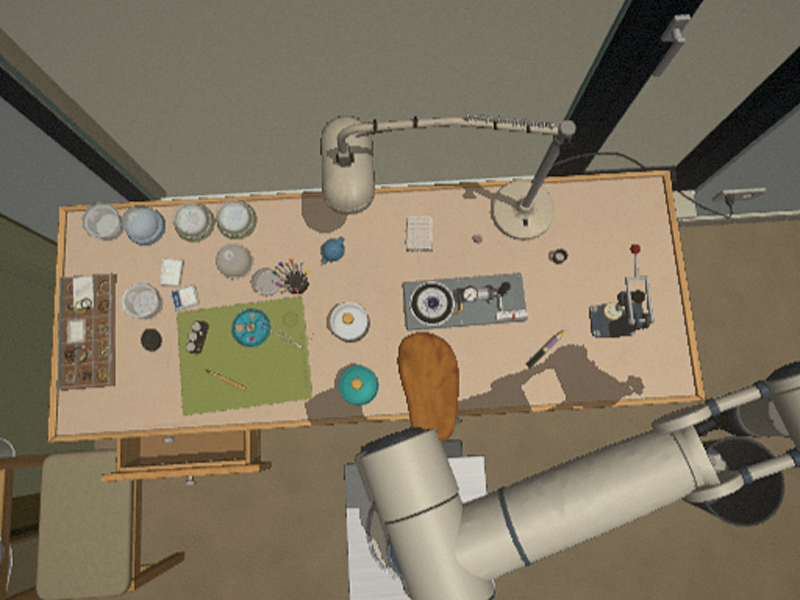

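The top view shows the tester at about (464,302), with the seal plate at its left end (431,303) and the grip near (503,288). Two things could be the bell. The clear dome with a brass knob and dark rim at (348,321) fits. The turquoise one at (357,384) is excluded by the task. I'll confirm with one enlarged crop.

```bash
python3 - <<'E'
from h import *
f=load('top');im=f['pixels'][165:265,195:355]
cv2.imwrite('pics/crop1.png',cv2.resize(im,None,fx=5,fy=5,interpolation=cv2.INTER_CUBIC))
hsv=cv2.cvtColor(f['pixels'],cv2.COLOR_BGR2HSV)
def blobs(n,lo,hi,z,roi=(195,165,355,265),amin=3):
    m=cv2.inRange(hsv,lo,hi);k=np.zeros_like(m);x0,y0,x1,y1=roi;k[y0:y1,x0:x1]=m[y0:y1,x0:x1]
    N,_,s,c=cv2.connectedComponentsWithStats(k)
    for i in range(1,N):
        if s[i,4]>=amin: print(n,s[i],c[i].round(1),onz(f,*c[i],z).round(1), f['depth'][int(c[i][1]),int(c[i][0])])
blobs('brass',(14,110,120),(28,255,255),74,(200,180,245,225))
blobs('red',(0,150,120),(6,255,255),20,(315,165,340,215),1)
blobs('red',(174,150,120),(180,255,255),20,(315,165,340,215),1)
blobs('yellow',(24,120,120),(34,255,255),20,(290,165,340,215),1)
blobs('blue',(100,120,40),(130,255,255),35,(255,165,300,215),3)
E
```

```text
brass [219 201   7   6  32] [222.2 203.4] [473.1 126.   74. ] 1416.6852
red [328 201   1   3   3] [328. 202.] [ 462.8 -256.5   20. ] 1467.9568
yellow [321 198   1   1   1] [321. 198.] [ 479.3 -232.4   20. ] 1462.1887
```

View pics/crop1.png

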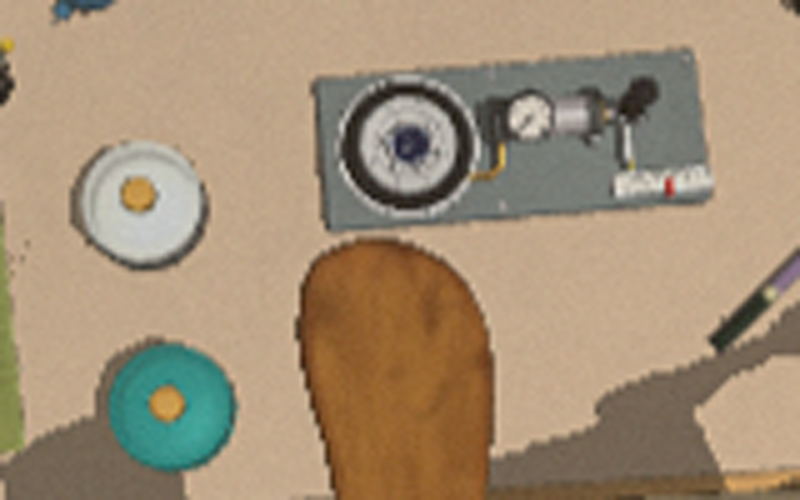

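The crop shows the clear bell with its black rim at crop (140,205), brass knob at (138,195), so that's the one. The turquoise twin is at (170,405). The seal ring is at (410,145), the grip at (640,95) and the red mark at (669,187). I'll move over the tester for a near view.

Request:
apply_moves:
  deltas:
    - [1,[29,-26,0],0]
    - [1,[29,-26,0],0]
    - [1,[29,-26,0],0]
    - [1,[29,-26,0],0]
    - [1,[29,-26,0],0]
    - [1,[29,-26,0],0]
    - [1,[29,-26,0],0]
    - [1,[29,-26,0],0]
    - [1,[29,-26,0],0]
    - [1,[29,-26,0],0]
    - [1,[29,-26,0],0]
    - [1,[29,-26,0],0]
    - [1,[29,-26,0],0]
    - [1,[29,-26,0],0]
    - [1,[29,-26,0],0]

```text
time_s: 1.35
ee_pos: [481.4, -41.9, 231.0]
tool_rot: [-3.142, 0.0, 0.359]
wrist_force: [0.3, -0.6, 0.8]
grip_width: 85.0
finger_force: 0.0
```

Request:
apply_moves:
  deltas:
    - [1,[0,0,0],-0.117]
    - [1,[0,0,0],-0.117]
    - [1,[0,0,0],-0.117]
    - [1,[0,0,0],-0.117]
    - [1,[0,0,0],-0.117]
    - [1,[0,0,0],-0.117]
    - [1,[0,0,0],-0.117]
    - [1,[0,0,0],-0.117]
    - [1,[0,0,0],-0.117]
    - [1,[0,0,0],-0.117]
    - [1,[0,0,0],-0.117]
    - [1,[0,0,0],0]

```text
time_s: 2.35
ee_pos: [480.9, -43.9, 230.8]
tool_rot: [-3.141, -0.0, 1.65]
wrist_force: [0.1, -0.4, -0.4]
grip_width: 85.1
finger_force: 0.0
```

```bash
python3 - <<'E'
from h import *
f=grab('wrist');grab('top');grab('scene'); cv2.imwrite('pics/wrist1.png',cv2.resize(f['pixels'],(800,600),interpolation=cv2.INTER_CUBIC))
o=status.observe();print(o['time_s'],o['ee_pos'],o['tool_rot'],f['fovy'],f['cx'],f['cy'],np.array(f['R']),-np.array(f['R']).T@f['t'])
E
```

```text
2.5 [480.9408818  -43.88529769 230.99417533] [-3.14108034e+00 -1.13509109e-04  1.64223893e+00] 65.70646984690485 254.33153761276267 188.8362980357062 [[ 9.96878453e-01  7.89507371e-02 -3.61623433e-04]
 [ 7.54541347e-02 -9.51360147e-01  2.98698083e-01]
 [ 2.32383997e-02 -2.97792969e-01 -9.54347591e-01]] [475.91107415  31.68147188 374.36799935]
```

View pics/wrist1.png

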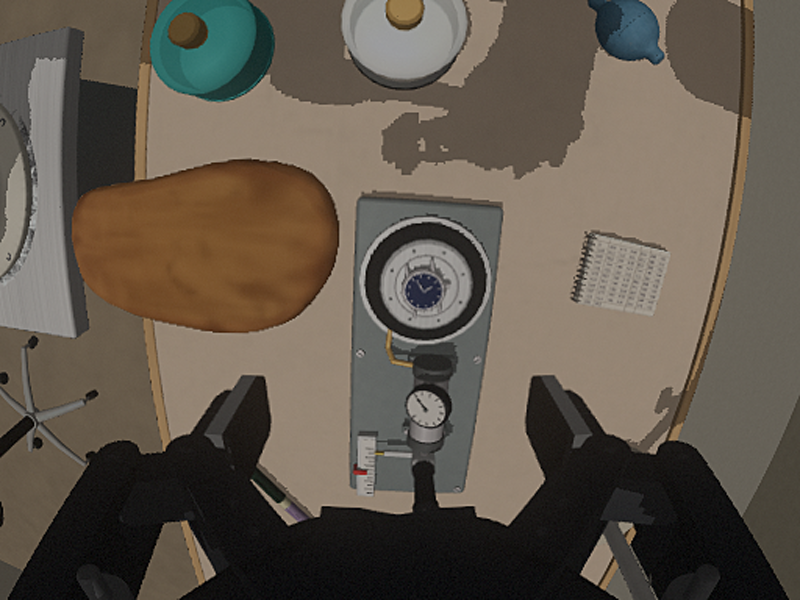

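The wrist view shows the seal ring and watch at (425,280), gauge at (428,408), red mark at (361,471), pointer at (375,454) and grip at (425,480). The bell is at the top edge (405,40).

```bash
cat >> h.py <<'E'
def wray(f,P):
    P=np.atleast_2d(P).astype(float)-[f['cx'],f['cy']];F=192/np.tan(np.radians(f['fovy'])/2)
    r=np.hypot(*P.T);th=r/F;s=np.where(r>0,np.sin(th)/np.maximum(r,1e-9),0)
    d=np.c_[P*s[:,None],np.cos(th)]@np.array(f['R']); return -np.array(f['R']).T@f['t'],d
def wonz(f,P,z):
    c,d=wray(f,P); return c+d*((z-c[2])/d[:,2])[:,None]
def circ(p):
    A=np.c_[2*p[:,:2],np.ones(len(p))];s=np.linalg.lstsq(A,(p[:,:2]**2).sum(1),rcond=None)[0];return s[0],s[1],np.sqrt(s[2]+s[0]**2+s[1]**2)
def blobs(f,lo,hi,z,roi,amin=3):
    hsv=cv2.cvtColor(f['pixels'],cv2.COLOR_BGR2HSV);m=cv2.inRange(hsv,lo,hi);k=np.zeros_like(m);x0,y0,x1,y1=roi;k[y0:y1,x0:x1]=m[y0:y1,x0:x1]
    cs=[c for c in cv2.findContours(k,cv2.RETR_CCOMP,cv2.CHAIN_APPROX_NONE)[0] if len(c)>=amin]
    return [c[:,0] for c in sorted(cs,key=lambda c:-len(c))]
E
python3 - <<'E'
from h import *
f=load('wrist')
for c in blobs(f,(0,0,0),(180,255,60),0,(225,135,320,222),40): print('ring',len(c),np.round(circ(wonz(f,c,23.5)),1))
hs=cv2.cvtColor(f['pixels'],cv2.COLOR_BGR2HSV)
print('base hsv',hs[230,240],hs[200,310],hs[132,250])
for c in blobs(f,(85,20,60),(115,90,160),0,(220,110,325,316),60):
    p=wonz(f,c,12)[:,:2].astype(np.float32);print('base',len(c),cv2.minAreaRect(p))
for n,lo,hi,z in(('red',(0,150,80),(6,255,255),20),('yel',(20,130,100),(32,255,255),20),('brass',(14,100,80),(26,255,255),80)):
    roi=(220,270,262,320) if n!='brass' else (240,0,280,25)
    for c in blobs(f,lo,hi,z,roi,1): print(n,len(c),c.min(0),c.max(0),wonz(f,c.mean(0),z).round(1))
t=load('top')
for n,lo,hi,z in(('brass',(14,110,120),(28,255,255),80),):
    for c in blobs(t,lo,hi,z,(200,180,245,225),3): print(n,np.round(onz(t,*((c.min(0)+c.max(0))/2),80),1))
cv2.imwrite('pics/crop2.png',cv2.resize(f['pixels'][260:330,205:315],None,fx=7,fy=7,interpolation=cv2.INTER_CUBIC))
E
```

```text
ring 220 [505.6 -65.8  47.4]
ring 170 [506.1 -67.7  37.6]
ring 160 [504.4 -72.7  10.4]
ring 47 [ 520.9 -122.1    9.7]
base hsv [ 53  10 103] [60  8 97] [ 48  12 105]
red 18 [226 301] [234 303] [[ 462.1 -259.7   20. ]]
yel 8 [240 290] [244 290] [[ 478.8 -234.9   20. ]]
brass 63 [247   0] [270  15] [[472.3 126.2  80. ]]
brass 1 [253  17] [253  17] [[468.  114.2  80. ]]
brass [471.7 126.2  80. ]
```

View pics/crop2.png

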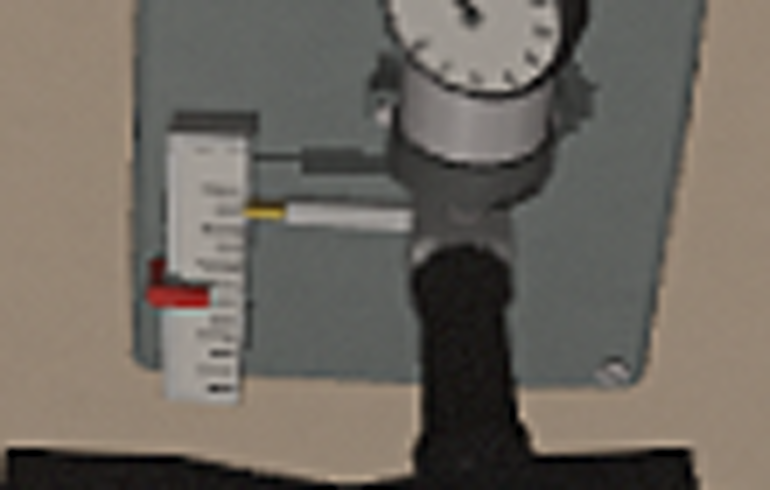

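Crop 2 shows the yellow pointer tip at about crop (247,211), the red clip at (180,297) and the upright grip around (462,270). Next I'll go over the bell.

Request:
apply_moves:
  deltas:
    - [1,[34,0.5,0],0]
    - [1,[34,0.5,0],0]
    - [1,[34,0.5,0],0]
    - [1,[34,0.5,0],0]
    - [1,[34,0.5,0],0]
    - [1,[0,0,30],0]
    - [1,[0,0,30],0]
    - [1,[0,0,0],0]
    - [1,[0,0,0],0]

```text
time_s: 3.25
ee_pos: [469.7, 125.7, 169.7]
tool_rot: [-3.137, 0.001, 1.644]
wrist_force: [-0.4, -0.3, 0.9]
grip_width: 85.3
finger_force: 0.0
```

```bash
python3 - <<'E'
from h import *
f=grab('wrist'); cv2.imwrite('pics/wrist2.png',f['pixels'])
o=status.observe();print(o['time_s'],o['ee_pos'],o['tool_rot'])
for c in blobs(f,(14,100,60),(28,255,255),80,(180,120,340,384),20): print(len(c),c.min(0),c.max(0),np.round(circ(wonz(f,cv2.convexHull(c)[:,0],80)),1))
for c in blobs(f,(0,0,0),(180,255,60),0,(140,60,380,384),100): print('dark',len(c),c.min(0),c.max(0))
E
```

```text
3.3 [470.75363374 125.63014621 171.91414503] [-3.14121027e+00  5.57808680e-05  1.64412279e+00]
251 [180 283] [212 336] [404.9  -5.6  35.1]
85 [243 172] [271 202] [472.2 129.9  12.5]
33 [184 269] [193 276] [414.1  39.4   5.7]
28 [195 273] [203 282] [424.8  36.1   5.1]
22 [208 309] [214 316] [433.6  -6.3   5.8]
dark 1191 [140 241] [379 383]
dark 251 [220 126] [293 148]
dark 211 [140 138] [163 206]
dark 186 [228 273] [320 279]
dark 146 [340  60] [379  94]
dark 139 [242 300] [300 329]
```

View pics/wrist2.png

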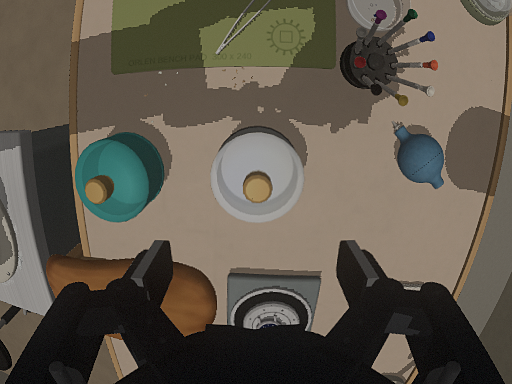

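The wrist view shows the bell's dome at (257,175), its knob at (257,187) between the open fingers, and the turquoise twin at left (120,175). I'll refine the knob centre using its top face only, plus the rim on the bench.

```bash
python3 - <<'E'
from h import *
f=load('wrist')
V=cv2.cvtColor(f['pixels'],cv2.COLOR_BGR2HSV)[...,2]
print(V[168:206,257]); print(V[187,238:276]); print(wonz(f,[[257,187]],82))
t=load('top')
print(cv2.cvtColor(t['pixels'],cv2.COLOR_BGR2HSV)[196:212,222].tolist())
print(np.round(f['depth'][170:206:3,257]), (np.array(f['R'])@[472,127,82]+f['t'])[2])
for th in(150,170,185):
  for c in blobs(f,(10,70,th),(30,255,255),80,(235,165,280,210),20): print(th,len(c),c.min(0),c.max(0),np.round(circ(wonz(f,cv2.convexHull(c)[:,0],82)),1))
E
```

```text
[163 156 137  93  70  74  78 112 119 114 135 160 165 163 163 162 163 164
 163 162 162 163 163 163 163 162 163 162 162 162 162 164 166 145 124 134
 141 138]
[163 162 164 166 168 123 126 137 164 164 164 163 164 163 164 163 164 163
 163 162 164 164 163 163 162 162 161 161 162 160 156 125 111 105 112 168
 160 158]
[[472.14756206 130.68728217  82.        ]]
[[27, 14, 169], [25, 17, 194], [32, 17, 199], [34, 10, 202], [17, 78, 183], [18, 172, 184], [19, 156, 190], [19, 160, 191], [19, 152, 194], [18, 156, 200], [20, 159, 184], [18, 59, 170], [30, 9, 191], [48, 6, 201], [60, 5, 203], [54, 7, 196]]
[260. 244. 241. 239. 240. 241. 241. 241. 243. 242. 245. 270.] 242.99374797276488
150 66 [246 179] [268 200] [472.3 128.4   9.5]
```

Request:
apply_moves:
  deltas:
    - [1,[2,1.5,25],0]
    - [1,[0,0,25],0]
    - [1,[0,0,25],0]
    - [1,[0,0,20],0]
    - [1,[0,0,12],0]
    - [1,[0,0,0],0]
    - [-1,[0,0,0],0]
    - [-1,[0,0,0],0]
    - [-1,[0,0,0],0]
    - [-1,[0,0,0],0]
    - [-1,[0,0,0],0]
    - [-1,[0,0,0],0]
    - [-1,[0,0,0],0]
    - [-1,[0,0,0],0]
    - [-1,[0,0,0],0]
    - [-1,[0,0,0],0]
  force: 50

```text
time_s: 4.63
ee_pos: [472.7, 128.1, 65.4]
tool_rot: [3.14, -0.0, 1.646]
wrist_force: [-1.7, 0.2, 4.6]
grip_width: 22.8
finger_force: 49.2
```

Request:
apply_moves:
  deltas:
    - [-1,[0,0,-10],0]
    - [-1,[0,0,-25],0]
    - [-1,[0,0,-30],0]
    - [-1,[0,0,-10],0]
    - [-1,[-20,2,0],0]
    - [-1,[-30,3,0],0]
    - [-1,[-30,3,0],0]
    - [-1,[-30,3,0],0]
    - [-1,[-30,3,0],0]
    - [-1,[-30,3,0],0]
    - [-1,[-20,2,0],0]
    - [-1,[-6,0,0],0]
    - [-1,[0,0,0],0]
    - [-1,[0,0,0],0]
    - [-1,[0,0,0],0]

```text
time_s: 5.88
ee_pos: [505.6, -64.9, 139.0]
tool_rot: [-3.141, -0.001, 1.647]
wrist_force: [0.6, 0.7, -1.4]
grip_width: 23.0
finger_force: 49.4
```

```bash
python3 - <<'E'
from h import *
f=grab('wrist');t=grab('top');s=grab('scene')
o=status.observe();print(o['time_s'],o['ee_pos'],o['tool_rot'],o['wrist_force'],o['grip_width'])
a=cv2.resize(f['pixels'][120:320,150:370],(440,400),interpolation=cv2.INTER_CUBIC)
b=cv2.resize(t['pixels'][170:220,250:295],(360,400),interpolation=cv2.INTER_CUBIC)
cv2.imwrite('pics/both.png',np.hstack([a,b]))
E
```

```text
6.0333 [505.74138056 -64.97175586 139.32921228] [ 3.14145350e+00 -2.52743608e-04  1.64745863e+00] [-0.1994224   0.09121602 -1.91922928] 23.46865738346432
```

View pics/both.png

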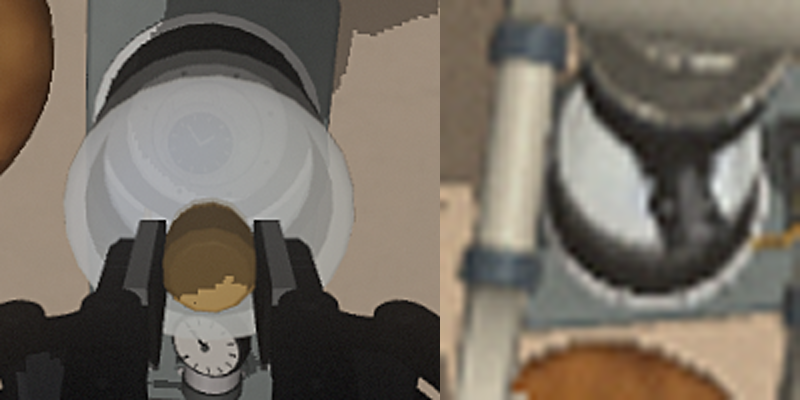

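The left panel shows the bell gripped by its knob at (210,255), hanging over the stage, with the watch visible through it and the black ring's far arc at the top (205,40). The right panel shows the arm hiding the bell from the top camera. I'll get the bell offset from depth.

```bash
cat >> h.py <<'E'
def cloud(f):
    v,u=np.mgrid[:384,:512];P=np.c_[u.ravel(),v.ravel()];c,d=wray(f,P)
    F=192/np.tan(np.radians(f['fovy'])/2);cz=np.cos(np.hypot(*(P-[f['cx'],f['cy']]).T)/F)
    D=f['depth'].ravel();X=c+d*(D/cz)[:,None];X[D<=0]=np.nan;return X.reshape(384,512,3)
E
python3 - <<'E'
from h import *
f=load('wrist');X=cloud(f)
for r in range(125,275,5): print(r,X[r,254].round(0),f['pixels'][r,254], end=' | ')
print()
hsv=cv2.cvtColor(f['pixels'],cv2.COLOR_BGR2HSV)
m=cv2.inRange(hsv,(12,80,40),(28,255,255));m[:,:228]=0;m[:,282:]=0;m[:218]=0;m[280:]=0
k=X[m>0];k=k[~np.isnan(k).any(1)];print('knob n',len(k),np.percentile(k[:,2],[5,50,95]))
top=k[k[:,2]>np.percentile(k[:,2],95)-3];print('top',top.min(0),top.max(0),circ(cv2.convexHull(top[:,:2].astype(np.float32))[:,0]))
E
```

```text
125 [502. -13.  17.] [58 61 61] | 130 [503. -17.  21.] [101 103 106] | 135 [503. -21.  24.] [22 25 27] | 140 [503. -25.  25.] [26 28 28] | 145 [503. -21.  82.] [53 56 57] | 150 [503. -21. 101.] [59 60 63] | 155 [503. -21. 119.] [85 89 90] | 160 [503. -22. 124.] [143 142 144] | 165 [503. -24. 129.] [154 155 155] | 170 [504. -27. 128.] [159 159 159] | 175 [504. -29. 131.] [161 160 160] | 180 [504. -32. 131.] [161 160 158] | 185 [504. -34. 133.] [159 157 155] | 190 [504. -37. 133.] [166 164 162] | 195 [504. -39. 133.] [162 159 157] | 200 [505. -42. 133.] [162 159 157] | 205 [505. -45. 134.] [161 158 156] | 210 [505. -48. 134.] [167 165 164] | 215 [505. -50. 134.] [168 166 164] | 220 [506. -53. 134.] [143 150 153] | 225 [505. -52. 143.] [45 63 76] | 230 [505. -53. 148.] [44 62 78] | 235 [505. -52. 154.] [51 76 95] | 240 [506. -54. 157.] [51 77 98] | 245 [506. -57. 156.] [ 53  79 100] | 250 [506. -59. 157.] [ 51  79 100] | 255 [506. -62. 157.] [50 78 98] | 260 [506. -65. 156.] [50 78 99] | 265 [507. -69. 156.] [ 88 138 168] | 270 [507. -71. 157.] [ 82 130 159] | 
knob n 2069 [142.83638564 155.78772652 157.19785481]
top [494.82712591 -75.15917004 154.20436146] [518.10305326 -51.96381686 158.48041362] (np.float64(506.53440046846566), np.float64(-63.85537990674857), np.float64(11.767657886463725))
```

```bash
python3 - <<'E'
from h import *
from scipy.optimize import least_squares
f=load('wrist');X=cloud(f).reshape(-1,3);X=X[~np.isnan(X).any(1)]
d=np.hypot(X[:,0]-506,X[:,1]+64)
for a,b in((74,84),(86,96),(96,106),(106,116)):
    p=X[(d<55)&(X[:,2]>a)&(X[:,2]<b)&(X[:,1]>-64)]
    r=least_squares(lambda q:np.hypot(p[:,0]-q[0],p[:,1]-q[1])-q[2],[506,-64,44],loss='soft_l1',f_scale=.5).x
    print(a,len(p),r.round(1),'fixed r',X[0,0]*0)
print('lowest bell z',np.percentile(X[(d<46)&(X[:,1]>-24)&(X[:,2]>60),2],[0.5,2]))
# black ring outer arc, plane 23.5
hsv=cv2.cvtColor(f['pixels'],cv2.COLOR_BGR2HSV)
pts=[]
for u in range(205,312,3):
    col=hsv[110:175,u,2].astype(int)
    g=np.diff(col); i=np.argmin(g[:50]); 
    if g[i]<-30: pts.append((u+0.,110+i+.5))
p=wonz(f,pts,23.5)
r=least_squares(lambda q:np.hypot(p[:,0]-q[0],p[:,1]-q[1])-47.4,[506,-66],loss='soft_l1',f_scale=.5);print('ring',len(p),r.x.round(1),r.fun.round(1))
E
```

```text
74 332 [506.1 -64.8  44.4] fixed r 0.0
86 213 [506.2 -64.6  43.7] fixed r 0.0
96 233 [506.3 -64.6  43.7] fixed r 0.0
106 261 [506.3 -64.8  43.9] fixed r 0.0
lowest bell z [76.39227549 77.38009631]
ring 33 [505.4 -65. ] [30.7 -0.6 -0.4 -0.2 -0.3  0.7  0.6  2.2  3.4 -0.1 -0.3 -0.3 -0.1  0.3
 -0.1 -0.3 -0.4 16.3 -0.1 -0.6 -0.1 -0.2 -0.3 -0.1  0.2 -0.1 -0.1  0.
 -0.3 -0.2  0.1  0.4 29.6]
```

Request:
apply_moves:
  deltas:
    - [-1,[-0.5,-0.7,10],0]
    - [-1,[0,0,15],0]
    - [-1,[0,0,10],0]
    - [-1,[0,0,3],0]
    - [-1,[0,0,2],0]
    - [-1,[0,0,2],0]
    - [-1,[0,0,2],0]
    - [-1,[0,0,2],0]
    - [-1,[0,0,1],0]
    - [-1,[0,0,0],0]

```text
time_s: 6.87
ee_pos: [505.2, -66.7, 92.3]
tool_rot: [3.141, 0.0, 1.646]
wrist_force: [0.3, -0.3, -0.7]
grip_width: 23.0
finger_force: 49.4
```

```bash
python3 - <<'E'
from h import *
o=status.observe();print(o['time_s'],o['ee_pos'],o['wrist_force'],o['ft_torque'])
E
```

```text
6.8667 [505.17687361 -66.69011806  92.32398038] [ 0.25945265 -0.34409043 -0.69668301] [ 0.03409311 -0.03598895  0.00013314]
```

Request:
apply_moves:
  deltas:
    - [-1,[0,0,1],0]
    - [-1,[0,0,1],0]
    - [-1,[0,0,0.8],0]
    - [-1,[0,0,0.5],0]
    - [-1,[0,0,0],0]
    - [-1,[0,0,0],0]

```text
time_s: 7.37
ee_pos: [505.1, -66.7, 89.1]
tool_rot: [3.141, 0.0, 1.646]
wrist_force: [-0.6, 0.4, -0.2]
grip_width: 23.2
finger_force: 49.4
```

```bash
python3 - <<'E'
from h import *
o=status.observe();print(o['time_s'],o['ee_pos'],o['wrist_force'],o['ft_torque'])
f=grab('wrist');X=cloud(f).reshape(-1,3);X=X[~np.isnan(X).any(1)]
d=np.hypot(X[:,0]-505.5,X[:,1]+65.5)
k=X[(d<10)&(X[:,2]>90)];print('knobtop',np.percentile(k[:,2],[50,90]))
E
```

```text
7.3667 [505.14119526 -66.68985745  89.13038403] [-0.59682853  0.41185926 -0.1949608 ] [-0.02397254  0.14231109 -0.03872763]
knobtop [168.38762389 183.42933359]
```

Request:
apply_moves:
  deltas:
    - [-1,[0,0,0.6],0]
    - [-1,[0,0,0],0]
    - [-0.2,[0,0,0],0]
    - [-0.2,[0,0,0],0]
    - [-0.2,[0,0,0],0]
    - [0.6,[0,0,0],0]
    - [0.6,[0,0,0],0]
    - [1,[0,0,0],0]
    - [1,[0,0,0],0]
    - [1,[0,0,-10],0]
    - [1,[0,0,-25],0]
    - [1,[0,0,-30],0]
    - [1,[0,0,-30],0]
    - [1,[0,0,-30],0]
    - [1,[0,0,-16],0]
    - [1,[-20,0,0],0]
    - [1,[-20,0,0],0]
    - [1,[0,0,0],0]

```text
time_s: 8.92
ee_pos: [508.3, -109.1, 230.6]
tool_rot: [3.14, 0.002, 1.644]
wrist_force: [-0.5, -1.4, 0.1]
grip_width: 85.5
finger_force: 0.0
```

```bash
python3 - <<'E'
from h import *
o=status.observe();print(o['time_s'],o['ee_pos'],o['tool_rot'])
f=grab('wrist');X=cloud(f).reshape(-1,3);X=X[~np.isnan(X).any(1)]
d=np.hypot(X[:,0]-505.5,X[:,1]+65.5)
k=X[(d<9)&(X[:,2]>90)&(X[:,2]<125)];print('knobtop',np.percentile(k[:,2],[20,50,80]),len(k),k[k[:,2]>103].mean(0))
sh=X[(d>18)&(d<28)&(X[:,2]>70)&(X[:,2]<95)];A=np.c_[sh[:,:2]-[505.5,-65.5],np.ones(len(sh))];print('shoulder plane',np.linalg.lstsq(A,sh[:,2],rcond=None)[0],len(sh))
g=X[(np.abs(X[:,0]-525)<25)&(np.abs(X[:,1]+215)<35)&(X[:,2]>85)&(X[:,2]<112)];print('grip',len(g),g.min(0),g.max(0),g[g[:,2]>100].mean(0))
cv2.imwrite('pics/w4.png',cv2.resize(f['pixels'],(800,600),interpolation=cv2.INTER_CUBIC))
E
```

```text
8.9167 [ 508.29659524 -109.05323923  230.59914845] [3.14035778e+00 2.07002145e-03 1.64353685e+00]
knobtop [105.85558047 106.47459458 107.04486005] 308 [505.49585487 -65.50581364 106.45470902]
shoulder plane [-4.44014129e-06 -1.07435775e-03  8.32151400e+01] 1461
grip 334 [ 507.74549108 -238.87426541   85.22983795] [ 528.72853064 -218.04782496  107.26889808] [ 518.35830138 -226.34526492  104.13713279]
```

View pics/w4.png

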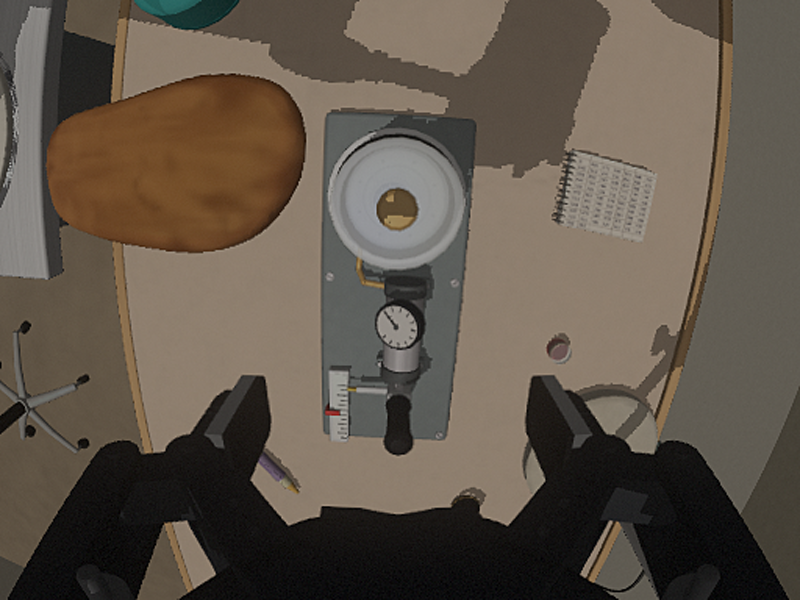

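The bell stands level on the ring: shoulder at 83.2 mm and flat, brass knob at (398,208). The pointer is at (350,389), the red clip at (332,411) and the grip at (398,425), all clearly visible. Next I'll measure the pull.

```bash
cat > meas.py <<'E'
from h import *
f=grab('wrist');C=cloud(f);R=(180,215,250,300)
hsv=cv2.cvtColor(f['pixels'],cv2.COLOR_BGR2HSV)
yaw=1.645;ax=np.array([np.cos(yaw),np.sin(yaw)]);ay=np.array([-ax[1],ax[0]])
o=status.observe();print(o['time_s'],o['ee_pos'],o['tool_rot'],o['wrist_force'])
def show(n,lo,hi,z,roi):
    for c in blobs(f,lo,hi,z,roi,2):
        P=wonz(f,c,z)[:,:2]-[505.5,-65.5];x=P@ax+78;y=P@ay
        print(n,len(c),c.min(0),c.max(0),'xt',x.min().round(1),x.max().round(1),'yt',y.min().round(1),y.max().round(1),'z',np.round(np.nanmedian(C[c[:,1],c[:,0],2]),1))
E
python3 - <<'E'
from meas import *
roi=(200,225,265,295)
show('red',(0,150,60),(8,255,255),20,roi);show('yel',(20,110,80),(34,255,255),20,roi)
print(C[235:285:6,217,2].round(0),C[263,205:232,2].round(0))
g=C[(np.abs(C[...,0]-518)<13)&(np.abs(C[...,1]+228)<13)];h=g[g[:,2]>102];print(len(h),circ(cv2.convexHull(h[:,:2].astype(np.float32))[:,0]))
for zz in(60,70,80,90): 
  h=g[np.abs(g[:,2]-zz)<5]; print(zz,len(h),h.min(0),h.max(0)) if len(h) else 0
# base edges at top
v=C[(np.abs(C[...,2]-C[190,222,2])<2)];print('base z',C[190,222,2])
m=((np.abs(C[...,2]-C[190,222,2])<2)&(hsv[...,1]<60)).astype(np.uint8)
n,l,s,c=cv2.connectedComponentsWithStats(m);i=l[190,222];p=C[l==i][:,:2].astype(np.float32);print(s[i],cv2.minAreaRect(p))
cv2.imwrite('pics/c5.png',cv2.resize(f['pixels'][225:290,195:285],None,fx=8,fy=8,interpolation=cv2.INTER_CUBIC))
E
```

```text
9.0167 [ 508.06441099 -106.85984221  229.8593684 ] [ 3.14133100e+00 -2.54759157e-04  1.64445229e+00] [1.13214159 1.46564017 0.36162691]
red 19 [208 264] [217 266] xt -112.8 -109.2 yt 51.8 64.4 z 27.2
red 2 [209 261] [209 262] xt -106.1 -104.5 yt 62.5 62.7 z 22.3
yel 10 [223 250] [227 251] xt -88.0 -86.3 yt 36.6 42.1 z 31.0
[17. 25. 24. 23. 25. 28. 24. 24. 25.] [ 2. 14. 16. 25. 25. 26. 25. 27. 25. 24. 26. 25. 25. 24. 25. 24. 24. 24.
 22. 16. 17. 17. 18. 17. 17. 17. 16.]
206 (np.float64(518.4223617230075), np.float64(-227.76227631780728), np.float64(9.805217240634347))
60 66 [ 510.26492929 -229.2120668    55.02576962] [ 527.64455005 -219.48050834   64.93236184]
70 55 [ 510.3288136  -227.48486134   65.43714908] [ 527.32323648 -219.93634962   74.94605014]
80 65 [ 510.46663562 -227.04305739   75.06828749] [ 526.92393139 -219.37668678   84.90441145]
90 61 [ 509.65526303 -229.08769795   85.16166679] [ 526.5817673  -219.59115929   94.87357718]
base z 17.072632392365563
[ 205   73  100  210 7975] ((506.9378662109375, -143.37930297851562), (115.34759521484375, 282.5258483886719), 0.9025638103485107)
```

View pics/c5.png

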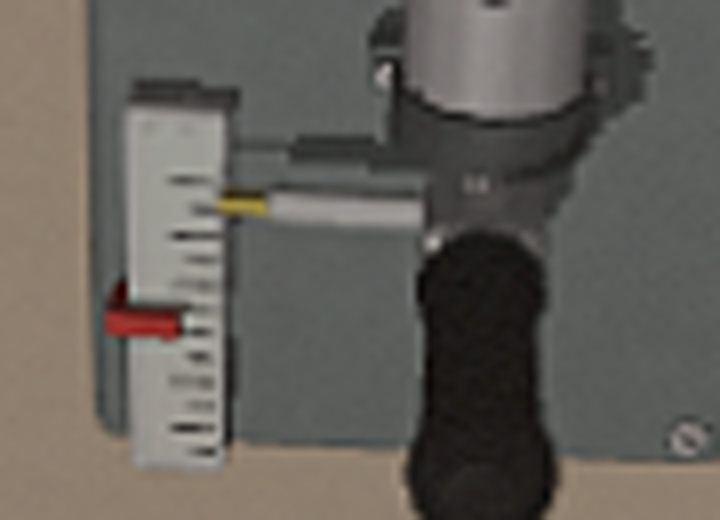

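The crop shows the pointer tip at about (220,206), the red clip centre at (145,322) and the grip's top disc at (482,465). Depth puts the tester yaw near 1.587 and the grip at about (518.4,-228). Moving to grip it.

Request:
apply_moves:
  deltas:
    - [1,[0,0,0],0.057]
    - [1,[-30,2,0],0]
    - [1,[-30,2,0],0]
    - [1,[-30,2,0],0]
    - [1,[-30,2.5,0],0]
    - [1,[-1.8,0,0],0]
    - [1,[0,0,30],0]
    - [1,[0,0,30],0]
    - [1,[0,0,30],0]
    - [1,[0,0,30],0]
    - [1,[0,0,30],0]
    - [1,[0,0,17],0]
    - [1,[0,0,0],0]
    - [1,[0,0,0],0]

```text
time_s: 10.18
ee_pos: [518.4, -226.9, 61.8]
tool_rot: [-3.14, -0.001, 1.59]
wrist_force: [-0.0, -0.9, -0.3]
grip_width: 85.7
finger_force: 0.0
```

```bash
sed -i 's/yaw=1.645/yaw=1.587/' meas.py; python3 - <<'E'
from meas import *
g=C[(np.abs(C[...,0]-518)<14)&(np.abs(C[...,1]+228)<14)];h=g[(g[:,2]>102)&(g[:,2]<109)];print('grip',len(h),h.min(0),h.max(0),circ(cv2.convexHull(h[:,:2].astype(np.float32))[:,0]))
roi=(120,180,265,384)
show('red',(0,150,50),(8,255,255),27,roi);show('yel',(20,110,70),(34,255,255),27,roi)
E
```

```text
10.2333 [ 519.36637725 -227.5862685    63.64404552] [3.14058971e+00 2.06705129e-04 1.58952098e+00] [-0.30388484 -0.07926818  1.10961381]
grip 1393 [ 508.24596916 -238.23161814  102.00071947] [ 528.78699525 -217.79191335  107.23840146] (np.float64(518.6572913754372), np.float64(-228.27017301846053), np.float64(10.35716481907992))
red 31 [171 248] [181 254] xt -112.1 -107.1 yt 39.8 47.6 z 27.3
yel 28 [187 216] [198 220] xt -85.5 -82.5 yt 25.9 33.5 z 31.1
```

Request:
apply_moves:
  deltas:
    - [-1,[0,0,0],0]
    - [-1,[0,0,0],0]
    - [-1,[0,0,0],0]
    - [-1,[0,0,0],0]
    - [-1,[0,0,0],0]
    - [-1,[0,0,0],0]
    - [-1,[0,0,0],0]
    - [-1,[0,0,0],0]
    - [-1,[0,0,0],0]
    - [-1,[0,0,0],0]
  force: 80

```text
time_s: 11.07
ee_pos: [517.6, -228.3, 63.1]
tool_rot: [-3.139, -0.0, 1.588]
wrist_force: [-6.9, 0.7, 6.4]
grip_width: 16.4
finger_force: 77.9
```

```bash
cat >> meas.py <<'E'
def both(roi=(100,160,265,384)):
    r=[];
    for n,lo,hi,zs in(('red',(0,150,50),(8,255,255),(25,27.3)),('yel',(20,110,70),(34,255,255),(28,31))):
        c=blobs(f,lo,hi,0,roi,2)[0]
        hsvm=np.zeros((384,512),np.uint8);cv2.drawContours(hsvm,[c],-1,1,-1);v,u=np.nonzero(hsvm)
        D=np.nanmedian(C[v,u],axis=0);print(n,len(u),c.min(0),c.max(0),'depth xt,yt,z',((D[:2]-[505.5,-65.5])@ax+78).round(2),((D[:2]-[505.5,-65.5])@ay).round(1),D[2].round(1))
        for z in zs:
            P=wonz(f,np.c_[u,v],z)[:,:2]-[505.5,-65.5];x=P@ax+78;print('   z',z,'xt mean',x.mean().round(2),'mid',((x.max()+x.min())/2).round(2))
E
python3 - <<'E'
from meas import *
both()
E
```

```text
11.1167 [ 517.67604032 -228.32210827   63.16024892] [-3.13924223e+00 -4.89710228e-05  1.58832904e+00] [-6.59284688  0.33248044  5.85088878]
red 104 [166 246] [183 252] depth xt,yt,z -109.55 45.6 27.5
   z 25 xt mean -110.9 mid -111.03
   z 27.3 xt mean -109.61 mid -109.74
yel 57 [188 213] [199 218] depth xt,yt,z -81.99 29.1 31.3
   z 28 xt mean -83.46 mid -83.7
   z 31 xt mean -82.22 mid -82.45
```

Request:
apply_moves:
  deltas:
    - [-1,[-3,0,0],0]
    - [-1,[-4,0,0],0]
    - [-1,[-4,0,0],0]
    - [-1,[-4,0,0],0]
    - [-1,[-4,0,0],0]
    - [-1,[-4,0,0],0]
    - [-1,[-2,0,0],0]
    - [-1,[0,0,0],0]
    - [-1,[0,0,0],0]
    - [-1,[0,0,0],0]

```text
time_s: 11.95
ee_pos: [518.1, -251.5, 63.1]
tool_rot: [-3.139, -0.003, 1.589]
wrist_force: [-7.4, 7.3, 7.7]
grip_width: 15.7
finger_force: 78.2
```

```bash
python3 - <<'E'
from meas import *
both()
t=grab('top');s=grab('scene')
cv2.imwrite('pics/c6.png',cv2.resize(f['pixels'][215:275,145:225],None,fx=8,fy=8,interpolation=cv2.INTER_CUBIC))
E
```

```text
12.0 [ 518.11215832 -251.55611089   63.1419655 ] [-3.13878667 -0.00336052  1.5891839 ] [-7.55718218  7.54326513  7.151546  ]
red 106 [162 216] [179 221] depth xt,yt,z -109.62 45.8 27.5
   z 25 xt mean -110.62 mid -110.64
   z 27.3 xt mean -109.64 mid -109.66
yel 59 [188 213] [199 218] depth xt,yt,z -105.22 29.0 31.0
   z 28 xt mean -106.57 mid -106.84
   z 31 xt mean -105.34 mid -105.61
```

View pics/c6.png

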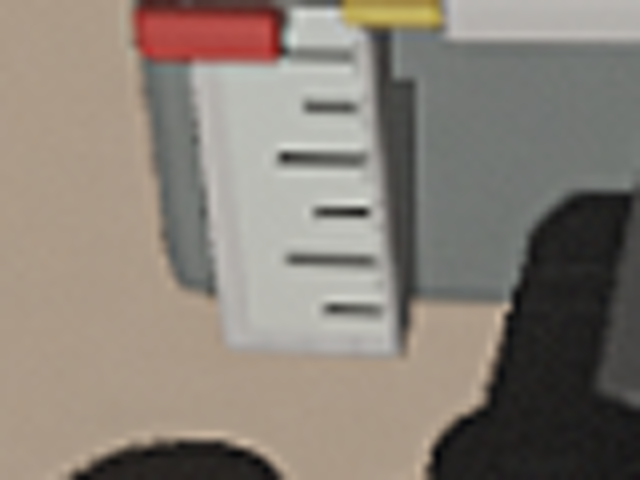

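The crop shows the red clip at (208,35) and the yellow tip at (390,10); depth gives 4.2 mm still to go. Pulling further.

Request:
apply_moves:
  deltas:
    - [-1,[-2,0,0],0]
    - [-1,[-1.5,0,0],0]
    - [-1,[-0.8,0,0],0]
    - [-1,[0,0,0],0]
    - [-1,[0,0,0],0]
    - [-1,[0,0,0],0]
    - [-1,[0,0,0],0]

```text
time_s: 12.68
ee_pos: [518.2, -255.6, 63.1]
tool_rot: [-3.139, -0.004, 1.589]
wrist_force: [-7.5, 9.0, 8.4]
grip_width: 16.3
finger_force: 78.2
```

```bash
python3 - <<'E'
from meas import *
both()
t=grab('top')
for n,lo,hi,z in(('red',(0,120,80),(8,255,255),27.4),('yel',(20,90,100),(34,255,255),31)):
    for c in blobs(t,lo,hi,0,(312,190,345,210),1): 
        p=onz(t,*c.mean(0),z);print('top',n,len(c),((p[:2]-[505.5,-65.5])@ax+78).round(1))
cv2.imwrite('pics/c7.png',cv2.resize(f['pixels'][195:245,145:225],None,fx=8,fy=8,interpolation=cv2.INTER_CUBIC))
E
```

```text
12.7333 [ 518.19021722 -255.58376065   63.14610389] [-3.13870572 -0.00376326  1.58940028] [-8.42835788  7.84378967  8.50316999]
red 119 [161 210] [179 216] depth xt,yt,z -109.44 45.9 27.4
   z 25 xt mean -110.58 mid -110.63
   z 27.3 xt mean -109.65 mid -109.7
yel 59 [188 213] [199 218] depth xt,yt,z -109.23 28.9 31.4
   z 28 xt mean -110.6 mid -110.88
   z 31 xt mean -109.37 mid -109.64
top red 5 -112.3
top yel 2 -112.2
```

View pics/c7.png

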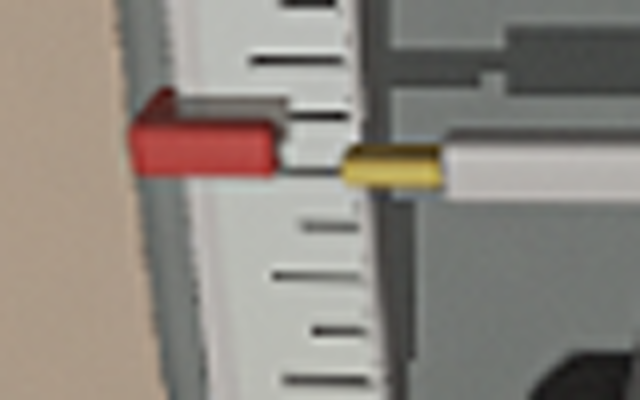

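The crop shows the red clip's top face centred at about (205,148) and the pointer's top face at about (393,171). I'll do one finer check using bright top-face pixels only.

```bash
python3 - <<'E'
from meas import *
p=f['pixels']
for n,(u0,u1),zt in(('red',(164,177),27.4),('yel',(189,198),31.2)):
    prof=p[205:224,u0:u1].astype(int).mean(1)
    print(n,[(205+i,*q.round().astype(int)) for i,q in enumerate(prof)])
    for v in(210,212,214,216,218): 
        q=wonz(f,[[(u0+u1-1)/2,v]],zt)[0];print(v,((q[:2]-[505.5,-65.5])@ax+78).round(2),C[v,(u0+u1)//2].round(1)[2],end=' | ')
    print()
E
```

```text
12.8333 [ 518.16618592 -255.57643069   63.12838058] [-3.13865702 -0.00374739  1.58942809] [-7.62574393  8.47912972  8.29979286]
red [(205, np.int64(169), np.int64(172), np.int64(172)), (206, np.int64(151), np.int64(155), np.int64(162)), (207, np.int64(85), np.int64(89), np.int64(102)), (208, np.int64(91), np.int64(95), np.int64(107)), (209, np.int64(73), np.int64(77), np.int64(94)), (210, np.int64(36), np.int64(40), np.int64(94)), (211, np.int64(54), np.int64(58), np.int64(149)), (212, np.int64(71), np.int64(77), np.int64(179)), (213, np.int64(71), np.int64(77), np.int64(179)), (214, np.int64(68), np.int64(73), np.int64(176)), (215, np.int64(63), np.int64(68), np.int64(176)), (216, np.int64(65), np.int64(69), np.int64(169)), (217, np.int64(139), np.int64(143), np.int64(161)), (218, np.int64(165), np.int64(169), np.int64(161)), (219, np.int64(159), np.int64(163), np.int64(161)), (220, np.int64(156), np.int64(160), np.int64(159)), (221, np.int64(156), np.int64(160), np.int64(159)), (222, np.int64(154), np.int64(158), np.int64(157)), (223, np.int64(154), np.int64(158), np.int64(157))]
2
[... 466 characters left out ...]
np.int64(115), np.int64(114), np.int64(111)), (213, np.int64(33), np.int64(66), np.int64(82)), (214, np.int64(40), np.int64(72), np.int64(87)), (215, np.int64(72), np.int64(140), np.int64(164)), (216, np.int64(97), np.int64(177), np.int64(192)), (217, np.int64(89), np.int64(167), np.int64(186)), (218, np.int64(93), np.int64(123), np.int64(134)), (219, np.int64(119), np.int64(116), np.int64(113)), (220, np.int64(98), np.int64(100), np.int64(100)), (221, np.int64(101), np.int64(104), np.int64(104)), (222, np.int64(103), np.int64(107), np.int64(107)), (223, np.int64(97), np.int64(101), np.int64(100))]
210 -105.74 16.3 | 212 -107.12 17.1 | 214 -108.52 30.4 | 216 -109.92 31.6 | 218 -111.33 31.6 |
```

```bash
python3 -c "
from h import *
print(ticket.hand_in())"
```

```text
the job is handed in; nothing more can be done
None
```

The bell is seated level on the seal ring and released. The piston is held drawn out about 27 mm with the grip still closed, the pointer measuring within about 0.5 mm of the red mark. The job is handed in at about 13 s on the robot's clock; no verdict came back.

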